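# Hold the burnishing drum heavy side down

## Task

The edge-burnishing drum on the bench head is lopsided: a lead slug hidden inside makes one side heavy, and nothing on the outside shows which. Take the crank handle in the gripper and turn the drum by it, at least half a turn from where it stood, feeling how hard it is to turn, to find the heavy side; then turn the heavy side straight down and finish there, the drum still and the gripper keeping hold of the crank handle. Leave the spool, the jar and the cork block alone.

Things in the scene. Friction and masses are not known exactly. Their poses are not given: they have to be found in the camera images.
- shaft_axis (a point): Point on the horizontal shaft's axis, 125 mm up, level with the middle of the crank handle along the shaft. x points along the shaft from the drum outwards past the crank (roughly away from the robot), y level, z up. The handle's centre circles it at 32 mm in this y-z plane. The bench head is screwed down. Along x: handle -21 to 21 mm, crank arm -28 to -22, bare shaft -63 to -22, drum -111 to -63.
- handle (a point): Centre of the crank handle: plain wooden grip 22 mm thick, 42 mm long, parallel to the shaft, standing out from the crank arm (15 mm wide, reaching 7.5 mm past the handle's axis); only table beneath it. It revolves freely on its own pin, so a gripper can pinch it across from above and carry it round without turning. Centre height 93 to 157 mm. Its orientation means nothing.
- drum (a joint): Angle of drum and crank (one rigid piece), rad, right-handed about x of shaft_axis; 0 with the handle straight above the shaft. At angle a the handle's centre is at y = -32 sin a, z = 32 cos a mm from shaft_axis. Turns several turns either way. Steady dry bearing friction of about 0.25 N m, the same at all angles and a little above the slug's pull, so it stays where it is left.
- drum_centre (a point): Middle of the drum (grooved wood, 104 mm across, 48 mm long) on the shaft's axis, 87 mm behind shaft_axis, same axes. The slug's pull is 0.15 to 0.22 N m when level with the shaft: turning steadily takes 1 to 3 N at the handle where the heavy side sinks fastest, 12 to 15 N where it rises fastest. Crank itself balanced. Where the heavy side lies from the crank differs every time, then stays fixed.
- spool_mid (a point): Middle of a standing thread spool, 48 mm across and 60 mm high, loose: leave alone.
- jar_mid (a point): Middle of a standing glass jar, 56 mm across and 70 mm high, loose: leave alone.
- cork_block_mid (a point): Middle of a cork block lying flat, 45 x 90 x 22 mm, loose: leave alone.
Mind the look-alikes: they are no part of the job. What is shaped like the part that bears shaft_axis but green is not meant.

How it is judged (in metres and radians):
On the way:
1. the drum is turned by its handle about half a turn or more from where it stood (distance of handle from where it was at the start of the episode above 0.058 m and contact force between the fingers and crank_handle above 0.5 N), for 0.05 s.
At the end, for the whole second after the job is handed in: The drum's heavy side is straight below the shaft within about 17 degrees, the drum is still (under 0.1 rad/s), and the gripper still holds the crank handle (more than 3 N of contact, handle between the fingers) (horizontal distance between heavy and drum_centre below 0.0095 m and height (world z) of heavy below 0.105 m and velocity of joint drum between -0.1 and 0.1 rad/s and contact force between the fingers and crank_handle above 3 N and distance between the grasp point and handle below 0.04 m); the arm keeps its last pose, push and grip.
It fails at once if the spool, the jar or the cork block is shifted more than 15 mm (distance of any of spool_mid, jar_mid, cork_block_mid from where it was at the start of the episode above 0.015 m).
It also fails if it takes over 64 s, if anything falls off the work surface, if the arm or the gripper's body presses on something with over 40 N, if the wrist force passes 120 N, or if a joint passes its speed limit or range.

## Robot

A 7-joint arm with a two-finger parallel gripper is mounted at the origin on the work surface. World frame = base frame: x ahead of the robot, y to its left, z up, the work surface at z = 0. Lengths are in m, angles in degrees, forces in N, time in s.
With the tool pointing down it reaches from about 0.425 to 1.025 m from the base axis. Payload 3.6 kg.
Tool frame: the origin (TCP) lies midway between the tips of the shut fingers; the grasp point (between the pads) lies 19 mm behind it; z points along the fingers, y is the line along which they close (so a half turn about z gives the same grasp; the last joint's range is limited). The gripper opens to 85 mm and grips with 20 to 120 N. Pads are 22 mm wide; open, the fingers measure 114 mm over their backs; the gripper's body (76 mm by 85 mm) begins 54 mm behind the grasp point. The pads swing forward as they close: fully open they stand 13 mm farther back than shut.
Start: joints at [-75.373, 33.873, 2.773, 92.16, -1.908, 54.013, -1.931], TCP at [0.248, 0.681, 0.231] pointing down, gripper open.
Joint ranges: [-153.93, 153.93], [-27.13, 128.08], [-72.61, 78.16], [10.71, 143.7], [-87.88, 267.88], [4.46, 118.87], [-176.78, 176.78]. Speed limits (degrees/s): [147.25, 147.25, 180, 180, 180, 180, 180].

## Interface

Orientations are given as a 3x3 rotation matrix whose columns are the frame's x, y, z axes.
In Python, from cell import arm gives the robot as it stands.
- The arm moves only by the shell command python3 -m crank 'ROWS' [OPENING]. ROWS is text: rows parted by semicolons, each of 6 numbers parted by spaces: the shift along the world's x, y, z in cm, then the turn, a rotation vector about the world's x, y, z in rad. In form: x y z rx ry rz; .... A call has exactly 5 rows; each row is the pose to reach, as a shift and turn from the pose commanded when the call began; what a row does not reach only later rows make up. A row lasts 1/12 s, in which the tool goes at most 41.7 mm and 7.16 degrees, less where a joint would pass 70% of its speed; a pose out of reach is approached as far as the arm can. A call with a gripper value outside its range is refused whole. OPENING is the closure, from 0 (fully open) to 1 (shut), set as the call begins (- or left out, the last holds). The fingers move at their own pace and stop on an object; the grip force is fixed at half the most. Time passes only in rows, so rows that repeat a pose let the fingers close, or fill a call up. It gives the time, the measured TCP pose, the force, the opening and the grip force at its end, in the units of the state.
- arm.get_obs(): the state, without advancing time (a new reading comes with each control period).
- arm.get_image(name): name is "side" or "top" or "wrist"; returns the picture (420x560x3 uint8, red, green, blue); there is no depth.
- arm.calibration(name): a dict with "fx", "fy", "cx", "cy" (pixels), "position" and "rotation" of the camera in the world. Camera axes: x right, y up, looking along -z (the intrinsics and any distortion apply to the point x, -y, -z); pixel columns grow to the right and rows downward; lengths in m; the calibration is good to about 2 mm. A picture is of the moment at which its call begins: read the wrist's pose just before it. calibration takes no time and is no camera call; for the wrist camera it gives the pose at the moment of the call.
- arm.hand_in(): hands the job in; it is judged then, once.
The state is a dict: "time": time; "qpos": joint angles; "qvel": joint speeds; "tau": joint torques, N m; "position": TCP position; "ee_rot": TCP orientation; "ft_force": force on the tool from outside, world axes, zero at the start; "moment": the same for the moment, N m; "finger_gap": finger opening in m; "finger_force": force on a finger pad.
Only numpy, scipy, OpenCV 4.12 (cv2) and the standard library are available. Lean on these libraries where they do the work, as an engineer would, in place of code of your own. Each camera call takes 0.05 s, during which the arm holds its last target. There are 200 camera calls.

## Working session

There is one attempt and no reset: what is moved stays moved. The work goes in short steps, Python scripts to look and compute and a shell command to move; the robot and the scene stay as the last step left them, time stands still between calls to the robot, and variables do not carry over. Pictures are saved under pics/ and viewed, at most 10 in all, crops included, and the job is handed in when it is done.

```bash
ls; mkdir -p pics; python3 - <<'E'
from cell import arm
import cv2,numpy as np
for n in("side","top"):
    im=arm.get_image(n); cv2.imwrite(f"pics/{n}0.png",im[:,:,::-1]); c=arm.calibration(n); print(n,c)
o=arm.get_obs(); print(o["time"],o["position"],o["ee_rot"],o["ft_force"],o["finger_gap"])
E
```

```text
pics
side {'fx': 537.9686115892343, 'fy': 537.9686115892343, 'cx': 277.37361032046556, 'cy': 211.72079216810596, 'position': array([-0.02644355, -0.74637946,  0.76618169]), 'rotation': array([[ 0.81879393,  0.32011101, -0.47655582],
       [-0.57406515,  0.46387305, -0.67473772],
       [ 0.00507042,  0.82604524,  0.56358101]])}
top {'fx': 447.96919675780816, 'fy': 447.96919675780816, 'cx': 294.0377467989666, 'cy': 209.03677964957768, 'position': array([0.48560046, 0.02997405, 1.27310859]), 'rotation': array([[-2.50224652e-02,  9.98770651e-01, -4.27909149e-02],
       [-9.99686887e-01, -2.49969990e-02,  1.13017824e-03],
       [ 5.91444019e-05,  4.28057964e-02,  9.99083410e-01]])}
0.1 [0.24749844 0.68064875 0.23024765] [[-9.39820142e-01  3.41669081e-01 -5.82775629e-04]
 [ 3.41669559e-01  9.39818139e-01 -1.94386589e-03]
 [-1.16455766e-04 -2.02600101e-03 -9.99997941e-01]] [-0.3662528  -0.51817745 -0.67118346] 0.08517223739984917
```

View pics/side0.png

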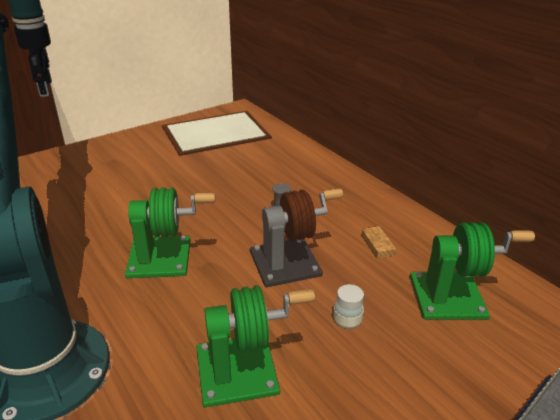

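View pics/top0.png

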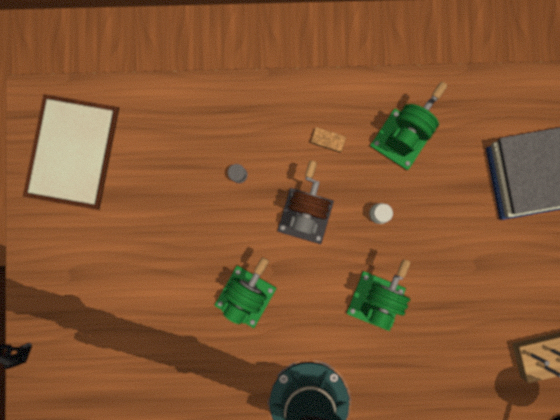

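The dark-grey head with the brown drum is the target: top (308,207), side (297,215). Its handle is at top (311,169), side (333,194). The three green heads are look-alikes. I'll confirm this in one enlarged crop.

```bash
python3 - <<'E'
import cv2,numpy as np
a=cv2.imread("pics/top0.png")[140:250,265:405]; b=cv2.imread("pics/side0.png")[170:290,240:380]
a=cv2.resize(a,None,fx=4,fy=4,interpolation=3)[:,:400]; b=cv2.resize(b,None,fx=4,fy=4,interpolation=3)[:440,:]
a=a[:, :360];b=b[:,:440]
cv2.imwrite("pics/crop1.png",np.hstack([a,b]))
E
```

```text
(no output)
```

View pics/crop1.png

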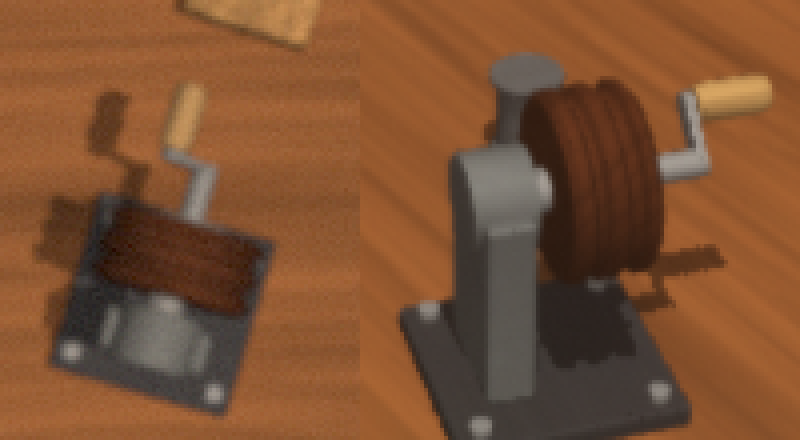

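Confirmed: a grey stand with a brown drum, and a light wood handle at top (311,169), side (333,194). The spool shows grey in the side view behind the drum.

```bash
cat > h.py <<'E'
import numpy as np
from cell import arm
def ray(n,u,v):
    c=arm.calibration(n); d=np.array([(u-c["cx"])/c["fx"],-(v-c["cy"])/c["fy"],-1]); return np.array(c["position"]),c["rotation"]@d
def tri(*obs):
    A=np.zeros((3,3));b=np.zeros(3)
    for n,u,v in obs:
        p,d=ray(n,u,v); d=d/np.linalg.norm(d); M=np.eye(3)-np.outer(d,d); A+=M;b+=M@p
    return np.linalg.solve(A,b)
def atz(n,u,v,z):
    p,d=ray(n,u,v); return p+d*(z-p[2])/d[2]
def proj(n,P):
    c=arm.calibration(n); q=c["rotation"].T@(np.array(P)-c["position"]); return c["cx"]+c["fx"]*q[0]/-q[2], c["cy"]-c["fy"]*q[1]/-q[2]
E
python3 - <<'E'
from h import *
np.set_printoptions(precision=4,suppress=True)
T=lambda x,y:("top",265+x/4-.4,140+y/4-.4)
S=lambda x,y:("side",240+(x-360)/4-.4,170+y/4-.4)
for n,t,s in(("mid",T(184.5,116),S(733,95)),("near",T(180,148),S(697,99)),("far",T(189,85),S(770,91)),("elbow",T(210,168),S(706,165)),("bearingbolt",T(70,350),S(480,427)),("bolt2",T(214,393),S(660,391))):
    P=tri(t,s);print(n,P,proj("top",P)-np.array(t[1:]),proj("side",P)-np.array(s[1:]))
a=atz(*T(70,350),.01);b=atz(*T(214,393),.01);print(a,b,np.degrees(np.arctan2(-(a-b)[0],(a-b)[1])))
b2=atz(*T(265,248),.01);print(b2,np.degrees(np.arctan2(*(b2-b)[1::-1])))
print(atz(*T(200,193),.125), "shaft mid");print("drum mid",atz(*T(178,262),.177))
print("cork",atz("top",328,138,.022),"jar",atz("top",381,213,.07),"spool",atz("top",236,173,.06))
E
```

```text
mid [ 0.635  -0.016   0.1475] [ 0.0237 -0.0329] [-0.0475  0.0039]
near [ 0.6139 -0.0121  0.1506] [-0.1282  0.1811] [ 0.2612 -0.0194]
far [ 0.656  -0.0203  0.1446] [ 0.3219 -0.4383] [-0.6343  0.0562]
elbow [ 0.6043 -0.0326  0.1232] [ 0.0531 -0.0744] [-0.1105  0.0078]
bearingbolt [ 0.5019  0.0573 -0.074 ] [ 2.6921 -4.0779] [-6.2266 -0.0679]
bolt2 [ 0.4933 -0.0649  0.045 ] [ 10.4404 -13.3032] [-22.4116  -0.9712]
[0.4896 0.0634 0.01  ] [ 0.4569 -0.0371  0.01  ] -18.04201077931119
[ 0.5581 -0.0759  0.01  ] -20.96193584687129
[ 0.5879 -0.0255  0.125 ] shaft mid
drum mid [ 0.5413 -0.0084  0.177 ]
cork [ 0.7369 -0.072   0.022 ] jar [ 0.5206 -0.2047  0.07  ] spool [0.6396 0.184  0.06  ]
```

```bash
python3 -m crank '1.96 -3.49 0 0 0 0; 3.92 -6.98 0 0 0 0; 5.88 -10.47 0 0 0 0; 7.84 -13.96 0 0 0 0; 9.8 -17.45 0 0 0 0.035' 0
python3 -m crank '1.96 -3.49 0 0 0 0; 3.92 -6.98 0 0 0 0; 5.88 -10.47 0 0 0 0; 7.84 -13.96 0 0 0 0; 9.8 -17.45 0 0 0 0'
python3 -m crank '1.96 -3.49 0 0 0 0; 3.92 -6.98 0 0 0 0; 5.88 -10.47 0 0 0 0; 7.84 -13.96 0 0 0 0; 9.8 -17.45 0 0 0 0'
```

```text
time: 0.52
position: [0.3462, 0.5048, 0.2308]
ee_rot: [[-0.951, 0.308, -0.0], [0.308, 0.951, -0.001], [-0.0, -0.001, -1.0]]
ft_force: [1.0, -0.1, -0.3]
finger_gap: 0.0854
finger_force: 0.0
time: 0.93
position: [0.4442, 0.3303, 0.2311]
ee_rot: [[-0.951, 0.308, -0.0], [0.308, 0.951, -0.0], [0.0, -0.001, -1.0]]
ft_force: [0.5, 0.1, 0.3]
finger_gap: 0.0855
finger_force: 0.0
time: 1.35
position: [0.5421, 0.1559, 0.2311]
ee_rot: [[-0.951, 0.309, -0.001], [0.309, 0.951, -0.0], [0.001, -0.0, -1.0]]
ft_force: [-0.5, 0.4, 0.0]
finger_gap: 0.0854
finger_force: 0.0
```

```bash
python3 -m crank '1.96 -3.49 0 0 0 0; 3.92 -6.98 0 0 0 0; 5.88 -10.47 0 0 0 0; 7.84 -13.96 0 0 0 0; 9.7 -17.3 0 0 0 0'
python3 - <<'E'
from h import *
import cv2
o=arm.get_obs(); c=arm.calibration("wrist"); im=arm.get_image("wrist"); cv2.imwrite("pics/w1.png",im[:,:,::-1]); print(o["position"])
print([np.round(proj("wrist",P)) for P in ((.635,-.016,.1475),(.628,-.038,.125),(.615,-.0095,.1475),(.655,-.0225,.1475))])
E
```

```text
time: 1.77
position: [0.6392, -0.0174, 0.231]
ee_rot: [[-0.951, 0.309, -0.001], [0.309, 0.951, -0.0], [0.001, -0.0, -1.0]]
ft_force: [0.7, 0.8, 0.3]
finger_gap: 0.0854
finger_force: 0.0
[ 0.63921066 -0.01741641  0.23096037]
[array([290., 202.]), array([260., 195.]), array([290., 173.]), array([290., 229.])]
```

View pics/w1.png

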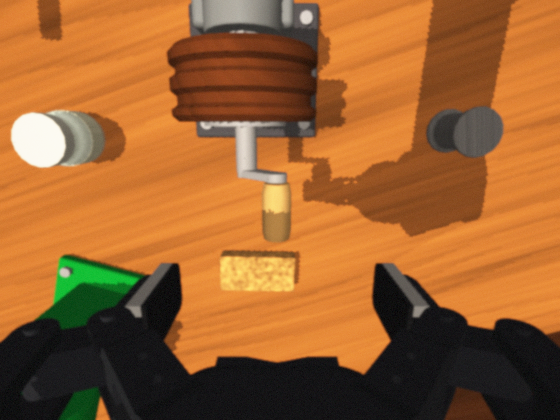

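Wrist view: handle at (277,180–242), vertical in the image, so the yaw is right. It sits about centred between the fingers (165, 390). The projection was 13 px off, so I'll check it.

```bash
python3 - <<'E'
from h import *
np.set_printoptions(precision=4,suppress=True)
c=arm.calibration("wrist");print(c)
o=arm.get_obs();p=o["position"];R=o["ee_rot"];print("cam in tool",R.T@(c["position"]-p),"\n",R.T@c["rotation"])
print(proj("wrist",p),proj("wrist",p+R@[0,.05,-.02]),proj("wrist",p-R@[0,.05,.02]))
w=("wrist",277,211);t=("top",310.7,168.6);s=("side",332.9,193.3)
for q in((w,t),(w,s),(w,t,s)):print(tri(*q),[np.round(np.subtract(proj(n,tri(*q)),(u,v)),1) for n,u,v in q])
# known object check
for n,z,a,b in(("jar top",.07,(381,212),(40,139)),("spool top",.06,(236,173),(478,131)),("cork",.022,(328,137),(258,272))):
    print(n,atz("top",*a,z),atz("wrist",*b,z))
E
```

```text
{'fx': 321.12703948277345, 'fy': 321.12703948277345, 'cx': 276.75460630536475, 'cy': 212.39590445965996, 'position': array([ 0.5785, -0.006 ,  0.3731]), 'rotation': array([[ 0.3196, -0.9114, -0.2591],
       [ 0.9475,  0.3057,  0.0936],
       [-0.0061, -0.2754,  0.9613]])}
cam in tool [ 0.0673 -0.0005 -0.1421] 
 [[-0.0004  0.9634  0.2682]
 [ 1.      0.0003  0.0003]
 [ 0.0002  0.2682 -0.9634]]
(np.float64(277.8553324837726), np.float64(267.7989761024602)) (np.float64(396.3545679094848), np.float64(288.32906715295354)) (np.float64(159.67606498019896), np.float64(288.39103674087914))
[ 0.6261 -0.0181  0.2005] [array([8.3, 0.6]), array([1.8, 0.7])]
[ 0.6329 -0.0245  0.1541] [array([ 1.4, -5.8]), array([ 1.9, -0.5])]
[ 0.6345 -0.0207  0.1515] [array([ 7.2, -6.3]), array([ 2. , -0.1]), array([ 1.3, -0.5])]
jar top [ 0.5233 -0.2048  0.07  ] [ 0.5236 -0.2207  0.07  ]
spool top [0.6396 0.184  0.06  ] [0.6476 0.1688 0.06  ]
cork [ 0.7397 -0.0721  0.022 ] [ 0.7366 -0.0853  0.022 ]
```

```bash
python3 - <<'E'
from h import *
import cv2
np.set_printoptions(precision=4,suppress=True)
print("base",proj("top",(0,0,0.03)))
print("jar",tri(("top",381,212),("side",350,293)),atz("side",350,293,.07),"cork",atz("side",380,241,.022))
o=arm.get_obs();p=o["position"];R=o["ee_rot"]
ims=[]
for n in("top","side"):
    im=arm.get_image(n)[:,:,::-1].copy()
    q=[proj(n,p+R@np.array(v)) for v in((0,0,0),(0,.0425,-.013),(0,-.0425,-.013))]; print(n,np.round(q,1))
    u,v=map(int,q[0]); u0,v0=u-50,v-75
    cr=cv2.resize(im[v0:v0+150,u0:u0+100],None,fx=4,fy=4,interpolation=2)
    for a,b in q: cv2.circle(cr,(int((a-u0+.5)*4),int((b-v0+.5)*4)),4,(255,0,255),1)
    print(u0,v0); ims.append(cr)
cv2.imwrite("pics/g1.png",np.hstack(ims))
E
```

```text
base (np.float64(309.4596131756915), np.float64(406.1901911400462))
jar [ 0.5241 -0.2067  0.0626] [ 0.5189 -0.2127  0.07  ] cork [ 0.7272 -0.085   0.022 ]
top [[317.2 160.2]
 [299.8 154. ]
 [335.  164.7]]
267 85
side [[342.3 160.2]
 [335.  145.4]
 [350.8 164.3]]
292 85
```

View pics/g1.png

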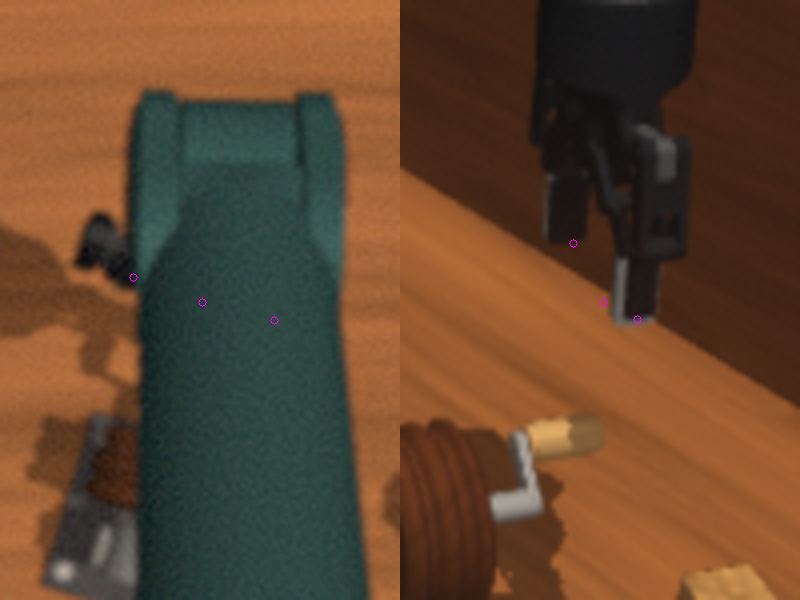

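```bash
python3 - <<'E'
from h import *
np.set_printoptions(precision=4,suppress=True)
for i in range(3):
    o=arm.get_obs();c=arm.calibration("wrist");R=o["ee_rot"];print(o["time"],o["position"],R[:,1],c["position"],c["rotation"][:,0], proj("wrist",(.635,-.016,.1475)),proj("wrist",o["position"])); arm.get_image("wrist")
E
```

```text
1.9167 [ 0.6397 -0.0204  0.2309] [ 0.316   0.9488 -0.0023] [0.5756 0.0007 0.373 ] [ 0.3164  0.9486 -0.0025] (np.float64(281.53659689875155), np.float64(210.60997107616222)) (np.float64(277.86070852127824), np.float64(267.8729437068265))
1.9667 [ 0.6387 -0.0169  0.2307] [ 0.3119  0.9501 -0.0007] [0.5747 0.0037 0.3729] [ 0.3124  0.9499 -0.0009] (np.float64(277.2553587691647), np.float64(213.5947742260942)) (np.float64(277.85653815295), np.float64(267.80729156846417))
2.0167 [ 0.6382 -0.0147  0.2307] [0.309  0.9511 0.0002] [0.5742 0.0055 0.3729] [0.3094 0.9509 0.    ] (np.float64(274.4680412942789), np.float64(215.24522080912675)) (np.float64(277.8068834905774), np.float64(267.8465682054726))
```

```bash
python3 -m crank '0 0 -3 0 0 0; 0 0 -6 0 0 0; 0 0 -9 0 0 0; 0 0 -10.2 0 0 0; 0 0 -10.2 0 0 0' | sed -n '1,4p'
python3 -m crank '0 0 0 0 0 0; 0 0 0 0 0 0; 0 0 0 0 0 0; 0 0 0 0 0 0; 0 0 0 0 0 0' 1
python3 - <<'E'
from h import *
import cv2
ims=[]
ims=[cv2.resize(arm.get_image("side")[140:290,250:390,::-1],None,fx=2.7,fy=2.7),cv2.resize(arm.get_image("wrist")[100:400,140:420,::-1],(378,405))]
cv2.imwrite("pics/g2.png",np.hstack(ims))
o=arm.get_obs();print(o["position"],o["ft_force"],o["moment"],o["finger_gap"],o["finger_force"])
E
```

```text
time: 2.48
position: [0.6356, -0.0129, 0.1261]
ee_rot: [[-0.952, 0.306, -0.007], [0.306, 0.952, 0.001], [0.007, -0.002, -1.0]]
ft_force: [-0.2, 0.4, 0.5]
time: 2.9
position: [0.6395, -0.0155, 0.1306]
ee_rot: [[-0.951, 0.308, 0.002], [0.308, 0.951, -0.0], [-0.002, 0.0, -1.0]]
ft_force: [-1.9, -10.8, 0.7]
finger_gap: 0.0255
finger_force: 8.1
[ 0.63885464 -0.01770042  0.13052129] [-0.82344759 -3.46487019  5.2019414 ] [-0.73267871  0.37735564 -0.00519543] 0.020023956660922444 58.49417159333825
```

View pics/g2.png

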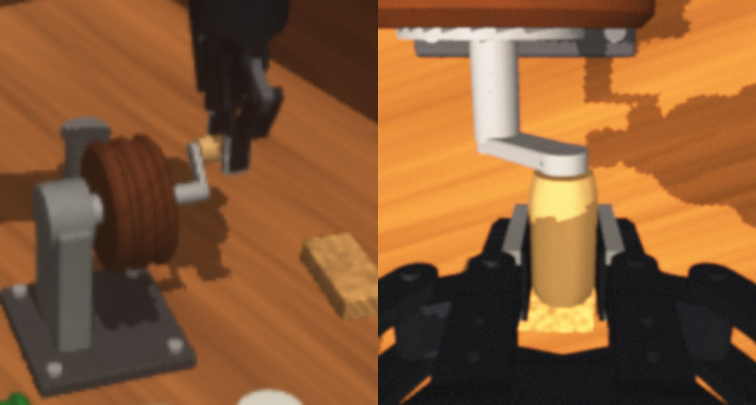

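The handle is gripped: gap 20 mm, pads on both sides. Next I'll compute rows for turning in +a from about -44°.

```bash
cat > rows.py <<'E'
import sys,numpy as np
a0,step,n=map(float,sys.argv[1:4])
P=lambda a:3.2*np.array([-.309*np.sin(a),-.951*np.sin(a),np.cos(a)])
a=np.radians(a0)
for k in range(int(n)):
    s=np.radians(step); print(round(np.degrees(a)),"|","; ".join("%.2f %.2f %.2f 0 0 0"%tuple(P(a+s*i)-P(a)) for i in range(1,6))); a+=5*s
E
python3 rows.py -44 6 2
```

```text
-44 | -0.08 -0.24 0.22 0 0 0; -0.16 -0.50 0.41 0 0 0; -0.25 -0.78 0.57 0 0 0; -0.35 -1.07 0.71 0 0 0; -0.45 -1.38 0.80 0 0 0
-14 | -0.10 -0.31 0.06 0 0 0; -0.20 -0.63 0.09 0 0 0; -0.31 -0.95 0.09 0 0 0; -0.41 -1.26 0.05 0 0 0; -0.51 -1.58 -0.03 0 0 0
```

```bash
(python3 -m crank '-0.08 -0.24 0.22 0 0 0; -0.16 -0.50 0.41 0 0 0; -0.25 -0.78 0.57 0 0 0; -0.35 -1.07 0.71 0 0 0; -0.45 -1.38 0.80 0 0 0'
python3 -m crank '-0.10 -0.31 0.06 0 0 0; -0.20 -0.63 0.09 0 0 0; -0.31 -0.95 0.09 0 0 0; -0.41 -1.26 0.05 0 0 0; -0.51 -1.58 -0.03 0 0 0') | tee -a log.txt; python3 rows.py 16 6 3
```

```text
time: 3.42
position: [0.6358, -0.027, 0.1376]
ee_rot: [[-0.951, 0.308, 0.003], [0.308, 0.951, 0.002], [-0.002, 0.003, -1.0]]
ft_force: [4.8, 3.3, -3.7]
finger_gap: 0.02
finger_force: 59.3
time: 3.83
position: [0.6323, -0.0381, 0.1401]
ee_rot: [[-0.952, 0.306, 0.006], [0.306, 0.952, 0.008], [-0.003, 0.009, -1.0]]
ft_force: [0.3, 10.8, 14.7]
finger_gap: 0.0198
finger_force: 61.3
16 | -0.10 -0.30 -0.11 0 0 0; -0.19 -0.59 -0.25 0 0 0; -0.28 -0.86 -0.42 0 0 0; -0.36 -1.12 -0.62 0 0 0; -0.44 -1.35 -0.85 0 0 0
46 | -0.07 -0.21 -0.25 0 0 0; -0.13 -0.39 -0.53 0 0 0; -0.18 -0.55 -0.82 0 0 0; -0.22 -0.67 -1.13 0 0 0; -0.25 -0.76 -1.45 0 0 0
76 | -0.02 -0.06 -0.33 0 0 0; -0.03 -0.09 -0.66 0 0 0; -0.03 -0.08 -1.00 0 0 0; -0.01 -0.04 -1.33 0 0 0; 0.01 0.03 -1.66 0 0 0
```

```bash
(python3 -m crank '-0.10 -0.30 -0.11 0 0 0; -0.19 -0.59 -0.25 0 0 0; -0.28 -0.86 -0.42 0 0 0; -0.36 -1.12 -0.62 0 0 0; -0.44 -1.35 -0.85 0 0 0'
python3 -m crank '-0.07 -0.21 -0.25 0 0 0; -0.13 -0.39 -0.53 0 0 0; -0.18 -0.55 -0.82 0 0 0; -0.22 -0.67 -1.13 0 0 0; -0.25 -0.76 -1.45 0 0 0'
python3 -m crank '-0.02 -0.06 -0.33 0 0 0; -0.03 -0.09 -0.66 0 0 0; -0.03 -0.08 -1.00 0 0 0; -0.01 -0.04 -1.33 0 0 0; 0.01 0.03 -1.66 0 0 0') | tee -a log.txt|grep -v ee_; python3 rows.py 106 6 7
```

```text
time: 4.25
position: [0.6262, -0.057, 0.1342]
ft_force: [-5.0, 1.4, 23.0]
finger_gap: 0.0196
finger_force: 62.3
time: 4.67
position: [0.6224, -0.0685, 0.1179]
ft_force: [-4.0, -3.3, 16.0]
finger_gap: 0.0199
finger_force: 61.6
time: 5.08
position: [0.6221, -0.0691, 0.1004]
ft_force: [-3.3, -4.6, 13.3]
finger_gap: 0.0201
finger_force: 61.3
106 | 0.03 0.10 -0.32 0 0 0; 0.08 0.24 -0.62 0 0 0; 0.13 0.40 -0.91 0 0 0; 0.19 0.59 -1.17 0 0 0; 0.26 0.81 -1.42 0 0 0
136 | 0.08 0.24 -0.22 0 0 0; 0.16 0.50 -0.41 0 0 0; 0.25 0.78 -0.57 0 0 0; 0.35 1.07 -0.71 0 0 0; 0.45 1.38 -0.80 0 0 0
166 | 0.10 0.31 -0.06 0 0 0; 0.20 0.63 -0.09 0 0 0; 0.31 0.95 -0.09 0 0 0; 0.41 1.26 -0.05 0 0 0; 0.51 1.58 0.03 0 0 0
196 | 0.10 0.30 0.11 0 0 0; 0.19 0.59 0.25 0 0 0; 0.28 0.86 0.42 0 0 0; 0.36 1.12 0.62 0 0 0; 0.44 1.35 0.85 0 0 0
226 | 0.07 0.21 0.25 0 0 0; 0.13 0.39 0.53 0 0 0; 0.18 0.55 0.82 0 0 0; 0.22 0.67 1.13 0 0 0; 0.25 0.76 1.45 0 0 0
256 | 0.02 0.06 0.33 0 0 0; 0.03 0.09 0.66 0 0 0; 0.03 0.08 1.00 0 0 0; 0.01 0.04 1.33 0 0 0; -0.01 -0.03 1.66 0 0 0
286 | -0.03 -0.10 0.32 0 0 0; -0.08 -0.24 0.62 0 0 0; -0.13 -0.40 0.91 0 0 0; -0.19 -0.59 1.17 0 0 0; -0.26 -0.81 1.42 0 0 0
```

```bash
(python3 -m crank '0.03 0.10 -0.32 0 0 0; 0.08 0.24 -0.62 0 0 0; 0.13 0.40 -0.91 0 0 0; 0.19 0.59 -1.17 0 0 0; 0.26 0.81 -1.42 0 0 0'
python3 -m crank '0.08 0.24 -0.22 0 0 0; 0.16 0.50 -0.41 0 0 0; 0.25 0.78 -0.57 0 0 0; 0.35 1.07 -0.71 0 0 0; 0.45 1.38 -0.80 0 0 0'
python3 -m crank '0.10 0.31 -0.06 0 0 0; 0.20 0.63 -0.09 0 0 0; 0.31 0.95 -0.09 0 0 0; 0.41 1.26 -0.05 0 0 0; 0.51 1.58 0.03 0 0 0') | tee -a log.txt|grep -v ee_
```

```text
time: 5.5
position: [0.6246, -0.0613, 0.0858]
ft_force: [-1.6, -4.6, 11.3]
finger_gap: 0.0198
finger_force: 61.1
time: 5.92
position: [0.629, -0.0479, 0.0774]
ft_force: [-2.3, -6.1, 8.8]
finger_gap: 0.0197
finger_force: 60.9
time: 6.33
position: [0.6339, -0.0327, 0.0771]
ft_force: [-1.7, -7.0, 3.9]
finger_gap: 0.02
finger_force: 60.4
```

```bash
(python3 -m crank '0.10 0.30 0.11 0 0 0; 0.19 0.59 0.25 0 0 0; 0.28 0.86 0.42 0 0 0; 0.36 1.12 0.62 0 0 0; 0.44 1.35 0.85 0 0 0'
python3 -m crank '0.07 0.21 0.25 0 0 0; 0.13 0.39 0.53 0 0 0; 0.18 0.55 0.82 0 0 0; 0.22 0.67 1.13 0 0 0; 0.25 0.76 1.45 0 0 0'
python3 -m crank '0.02 0.06 0.33 0 0 0; 0.03 0.09 0.66 0 0 0; 0.03 0.08 1.00 0 0 0; 0.01 0.04 1.33 0 0 0; -0.01 -0.03 1.66 0 0 0'
python3 -m crank '-0.03 -0.10 0.32 0 0 0; -0.08 -0.24 0.62 0 0 0; -0.13 -0.40 0.91 0 0 0; -0.19 -0.59 1.17 0 0 0; -0.26 -0.81 1.42 0 0 0') | tee -a log.txt|grep -v ee_
cat > fit.py <<'E'
import re,numpy as np
from scipy.optimize import least_squares
t=open("log.txt").read()
g=lambda k:np.array([eval(s) for s in re.findall(k+r": (\[[-\d., ]+\])\n",t)])
p,f=g("position"),g("ft_force")
y=p[:,:2]@[.309,.951]*1e3; z=p[:,2]*1e3
c=least_squares(lambda q:np.hypot(y-q[0],z-q[1])-32,[-160,110]).x
print("centre",c,"resid",np.round(np.hypot(y-c[0],z-c[1])-32,1))
yl,zl=y-c[0],z-c[1]; a=np.arctan2(-yl,zl)
Fy=f[:,:2]@[.309,.951];Fz=f[:,2]
# torque the tool puts on crank (tool feels -): tangent dP/da=(-cos,-sin)
ta=-(Fy*-np.cos(a)+Fz*-np.sin(a))*.032; rad=-(Fy*-np.sin(a)+Fz*np.cos(a))
d=np.sign(np.diff(np.unwrap(a),prepend=np.unwrap(a)[0]-.1*1))
def fit(m):
    A=np.c_[d,np.sin(a),np.cos(a)][m]; s=np.linalg.lstsq(A,ta[m],rcond=None)[0]; r=ta[m]-A@s
    # tau_needed = .25 d + K*sin(angle of slug from down ...): d(mgr cos(a+b))/da=-K sin(a+b)
    b=np.arctan2(-s[2],-s[1]); K=np.hypot(s[1],s[2])
    print("fric %.3f K %.3f  heavy down at a=%.1f"%(s[0],K,(np.degrees(np.pi-b)+180)%360-180),"rms",r.std().round(3))
for i in range(len(a)): print(round(np.degrees(a[i])),int(d[i]),ta[i].round(3),rad[i].round(1))
m=np.ones(len(a),bool); fit(m); m[:2]=False; fit(m)
for k in(1,-1):
    if (m&(d==k)).sum()>4: fit(m&(d==k))
E
python3 fit.py
```

```text
time: 6.75
position: [0.6385, -0.0186, 0.0852]
ft_force: [-0.3, -5.4, 1.8]
finger_gap: 0.0197
finger_force: 60.1
time: 7.17
position: [0.6412, -0.0103, 0.0995]
ft_force: [0.5, -5.6, 0.6]
finger_gap: 0.0198
finger_force: 59.9
time: 7.58
position: [0.6413, -0.0099, 0.1157]
ft_force: [2.0, -5.2, -3.1]
finger_gap: 0.0198
finger_force: 59.6
time: 8.0
position: [0.6392, -0.0164, 0.1294]
ft_force: [4.0, -2.9, -6.6]
finger_gap: 0.0197
finger_force: 59.2
centre [157.63670234 108.24519569] resid [ 0.2 -0.1 -0.2 -0.   0.1  0.1  0.1 -0.  -0.2 -0.1 -0.   0.2]
-24 1 0.183 1.5
-3 1 0.309 -15.2
35 1 0.419 -18.9
72 1 0.446 -9.0
104 1 0.455 -2.0
134 1 0.367 4.4
164 1 0.278 6.7
-167 1 0.196 5.4
-136 1 0.081 4.9
-106 1 0.027 5.1
-77 1 0.064 4.9
-49 1 0.127 5.5
fric 0.256 K 0.212  heavy down at a=-10.3 rms 0.015
fric 0.255 K 0.211  heavy down at a=-10.0 rms 0.013
fric 0.255 K 0.211  heavy down at a=-10.0 rms 0.013
```

The fit is clean: friction 0.255, K 0.211, heavy side down at a ≈ -10°. The crank is at -49° now, so I'll go on to -10°.

```bash
python3 rows.py -44 7 1;  python3 rows.py -9 2 1
```

```text
-44 | -0.09 -0.28 0.25 0 0 0; -0.19 -0.59 0.47 0 0 0; -0.30 -0.92 0.64 0 0 0; -0.41 -1.28 0.77 0 0 0; -0.53 -1.64 0.86 0 0 0
-9 | -0.03 -0.11 0.02 0 0 0; -0.07 -0.21 0.03 0 0 0; -0.10 -0.32 0.04 0 0 0; -0.14 -0.42 0.04 0 0 0; -0.17 -0.53 0.04 0 0 0
```

```bash
python3 -m crank '-0.09 -0.28 0.25 0 0 0; -0.19 -0.59 0.47 0 0 0; -0.30 -0.92 0.64 0 0 0; -0.41 -1.28 0.77 0 0 0; -0.53 -1.64 0.86 0 0 0' | tee -a log.txt|grep -v ee_
python3 -m crank '0 0 0 0 0 0; 0 0 0 0 0 0; 0 0 0 0 0 0; 0 0 0 0 0 0; 0 0 0 0 0 0' > l2.txt
cp log.txt full.txt; cat l2.txt >> log.txt; python3 fit.py | grep -v centre; cp full.txt log.txt
```

```text
time: 8.42
position: [0.6353, -0.0285, 0.1383]
ft_force: [5.7, 3.7, -5.3]
finger_gap: 0.02
finger_force: 59.3
-24 1 0.183 1.5
-3 1 0.309 -15.2
35 1 0.42 -18.9
72 1 0.446 -9.0
104 1 0.455 -2.0
134 1 0.367 4.4
164 1 0.278 6.7
-167 1 0.196 5.4
-136 1 0.082 4.9
-106 1 0.027 5.1
-77 1 0.064 4.9
-49 1 0.127 5.5
-21 1 0.219 3.0
-20 1 0.127 1.2
fric 0.251 K 0.213  heavy down at a=-7.7 rms 0.027
fric 0.248 K 0.212  heavy down at a=-6.3 rms 0.027
fric 0.248 K 0.212  heavy down at a=-6.3 rms 0.027
```

```bash
cat > st.py <<'E'
from h import *
o=arm.get_obs();p=o["position"]; y=(p[0]*.309+p[1]*.951)*1e3-157.64; z=p[2]*1e3-108.25
print(o["time"],"a",np.degrees(np.arctan2(-y,z)),"r",np.hypot(y,z),o["ft_force"],o["finger_force"],np.abs(o["qvel"]).max())
E
python3 -m crank '-0.05 -0.15 0.03 0 0 0; -0.09 -0.28 0.04 0 0 0; -0.14 -0.42 0.05 0 0 0; -0.19 -0.57 0.05 0 0 0; -0.22 -0.67 0.05 0 0 0' >/dev/null; python3 st.py
python3 -m crank '0 0 0 0 0 0; 0 0 0 0 0 0; 0 0 0 0 0 0; 0 0 0 0 0 0; 0 0 0 0 0 0' >/dev/null; python3 st.py
```

```text
9.25 a -12.114091351156688 r 32.1364239399717 [4.75838182 7.53526862 0.22496166] 59.830772057175636 0.9989291418374274
9.6667 a -11.816042081107936 r 32.14527826972063 [ 4.48932982  5.43734344 -0.57177372] 59.790857154875994 0.08754444621188273
```

```bash
python3 -m crank '0 0 0 0 0 0; 0 0 0 0 0 0; 0 0 0 0 0 0; 0 0 0 0 0 0; 0 0 0 0 0 0' >/dev/null; python3 st.py; python3 -c "
from cell import arm; print(arm.hand_in())"
```

```text
10.0833 a -11.724384829952982 r 32.1260848981976 [ 4.28260871  5.51071181 -1.10188357] 59.791921712458134 0.08907668339605974
the job is handed in; nothing more can be done
None
```

I turned the drum about one full turn by its handle and found the heavy side points straight down at crank angle about -10°. The job is handed in with the crank held at -11.7°, the arm all but still and about 60 N of grip on the handle; the hand-in gave no verdict.

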